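# Find the boot-parts case that rattles

## Robot

A 7-joint arm with a two-finger parallel gripper is mounted at the origin on the work surface. World frame = base frame: x ahead of the robot, y to its left, z up, the work surface at z = 0. Lengths are in m, angles in rad, forces in N, time in s.
With the tool pointing down it reaches from about 0.425 to 0.875 m from the base axis. Payload 4.7 kg.
Tool frame: the origin (TCP) lies at the very end of the fingers, on their centre line; the grasp point (between the pads) lies 19 mm behind it (ctrl.grasp_offset is the distance from the TCP to the grasp point, in m); z points along the fingers, y is the direction in which the jaws open and shut (so a half turn about z gives the same grasp; the last joint's range is limited). The gripper opens to 87 mm and grips with 3 to 60 N. Pads are 19 mm wide; open, the fingers measure 117 mm over their backs; the gripper's body (75 mm by 190 mm) begins 51 mm behind the grasp point.
Start: joints at [1.166, 0.321, -0.07, 1.45, 0.023, 1.371, -0.057], TCP at [0.264, -0.594, 0.223] pointing down, gripper open.
Joint ranges: [-2.86, 2.86], [-0.3, 2.09], [-1.38, 1.24], [0.06, 2.45], [-1.56, 4.7], [0.09, 2.05], [-2.69, 2.69]. Speed limits (rad/s): [2.57, 2.57, 3.14, 3.14, 3.14, 3.14, 3.14].

## Interface

Orientations are given as a rotation vector (axis times angle).
In Python, from bench import ctrl gives the robot as it stands.
- The arm moves only by the shell command python3 -m creep 'ROWS' [FORCE]. ROWS is JSON, a list that holds one entry, the list of rows, each a list of 7 numbers: the opening, from 0 (shut) to 1 (fully open), then the shift along the tool's x, y, z in mm, then the turn, a rotation vector about the tool's x, y, z in rad. In form: [[[grip, dx, dy, dz, rx, ry, rz], ...]]. A call has 1 to 5 rows; each row is the pose to reach, as a shift and turn from the pose commanded when the call began, along the tool's axes at that moment; what a row does not reach only later rows make up. A row lasts 1/10 s, in which the tool goes at most 50 mm and 8.59 degrees, less where a joint would pass 70% of its speed; a pose out of reach is approached as far as the arm can. A call with a gripper value outside its range is refused whole. The fingers move at their own pace and stop on an object; FORCE is the grip in N (left out, the last holds). Time passes only in rows, so rows that repeat a pose let the fingers close. It gives the time, the measured TCP pose, the force and the opening at its end, in the units of the state.
- ctrl.get_state(): the state, without advancing time (a new reading comes with each control period).
- ctrl.get_image(name): name is "side" or "top" or "wrist"; returns the picture (420x560x3 uint8, red, green, blue); there is no depth.
- ctrl.camera_params(name): a dict with "K" (3x3 intrinsics, pixels), "pose" (4x4, takes a point from camera to world coordinates). Camera axes: x right, y down, z forward; pixel columns grow to the right and rows downward; lengths in m; the calibration is good to about 2 mm. The wrist camera is an equidistant fisheye: a pixel r from the principal point sees the ray r / f radians off the axis. A picture is of the moment at which its call begins: read the wrist's pose just before it. camera_params takes no time and is no camera call; for the wrist camera it gives the pose at the moment of the call.
- ctrl.close_job(): hands the job in, once; it reports no verdict.
The state is a dict: "time": time; "joint_positions": joint angles; "qd": joint speeds; "joint_torque": joint torques, N m; "position": TCP position; "tool_rot": TCP orientation; "ft_force": force on the tool from outside, world axes, zero at the start; "torque": the same for the moment, N m; "grip_width": opening from 0.0 (shut) to 1.0 (fully open).
Only numpy, scipy, OpenCV 4.12 (cv2) and the standard library are available. Lean on these libraries where they do the work, as an engineer would, in place of code of your own. Each camera call takes 0.05 s, during which the arm holds its last target. There are 200 camera calls.

## Task

First flip the boot dryer's isolator handle all the way over to off, so that a rattle can be noticed. Then lift the sealed metal cases off the rubber mat one at a time and shake them end to end until you find the one with something loose inside; the quiet ones end up standing on the mat again. Hold the rattling case out level and upright over the cork pad, clearly raised above it, and finish while still holding it there, with the other things on the bench left where they are.

Things in the scene. Friction and masses are not known exactly. Their poses are not given: they have to be found in the camera images.
- isolator (a joint): the isolator's toggle handle on the boot dryer: 0 rad = on (leans 0.5 rad from upright towards the dryer's -x), 1.0 rad = off (leans 0.5 rad towards the dryer's +x). It hinges about the dryer's y axis, 22 mm above the bench at the dryer's origin. The handle is heavy (0.15 kg) and drops over its middle to either stop; a light push (about 1 to 3 N at the knob) takes it over
- isolator_tip (a point): centre of the black ball knob, 26 mm across, at the end of the isolator's handle (a 10 mm rod, 80 mm from hinge to knob centre); the knob's centre stands 92 mm above the bench at either end of its swing and 102 mm in the middle
- dryer: the boot dryer, fixed to the bench. Origin on the bench under the isolator's hinge, z up; its +x is the way the handle is pushed to switch off. A grey isolator block 80 x 60 x 25 mm lies at the origin; the dryer's body, 200 x 170 mm and 90 mm high (118 mm with its two stub nozzles), begins 80 mm from the origin along +y
- mat: black rubber mat, 170 (x) x 360 (y) x 4 mm, fixed to the bench; origin at the centre of its underside. The three cases stand on it side by side along its y, about 120 mm apart, their long sides along its x
- case_a_center (a point): centre (half-way up) of a sealed aluminium case, 140 (x, long) x 50 (y) x 50 mm (z, upright), 0.44 to 0.57 kg, on the 4 mm mat. The three cases look alike and any one may be the rattler; weight does not tell. In it a free steel part (0.22 kg) rolls 94 mm end to end when tilted a few degrees or shaken; the others are packed tight, same weight. A grip of 25 to 50 N suits
- case_b_center (a point): centre of another such case, same sizes
- case_c_center (a point): centre of another such case, same sizes
- pad: round cork pad, 80 mm across and 4 mm thick, fixed to the bench beyond the mat, over which the case is held out; origin at the centre of its underside
- marker: paint marker lying on the bench, 138 mm long, 16 mm thick: leave alone
- tape: roll of tape lying flat, 70 mm across, 22 mm high: leave alone
- screwdriver: screwdriver lying on the bench, 180 mm long: leave alone
Mind the look-alikes: they are no part of the job. What is shaped like the part that bears case_a_center but blue or purple is not meant.

How it is judged:
By the outcome, as a careful person would: the job done as asked, in the order asked, and still so for the second after the job is handed in, while the arm keeps its last pose, push and grip.
It also fails if it takes over 72 s, if anything falls off the work surface, if the arm or the gripper's body presses on something with over 40 N, if the wrist force passes 120 N, or if a joint passes its speed limit or range.

## Working session

There is one attempt and no reset: what is moved stays moved. The work goes in short steps, Python scripts to look and compute and a shell command to move; the robot and the scene stay as the last step left them, time stands still between calls to the robot, and variables do not carry over. Pictures are saved under pics/ and viewed, about 8 in all and at most 12, crops included, and the job is handed in when it is done.

```bash
ls; mkdir -p pics
python3 - <<'E'
from bench import ctrl
import cv2,numpy as np
print(ctrl.get_state())
for n in("top","side"):
    im=ctrl.get_image(n); cv2.imwrite(f"pics/{n}0.png",im[:,:,::-1])
    p=ctrl.camera_params(n);print(n,p["K"].tolist() if hasattr(p["K"],"tolist") else p["K"],np.round(p["pose"],3).tolist())
E
```

```text
pics
{'time': 0.0, 'joint_positions': array([ 1.16610715,  0.32182353, -0.07006757,  1.4516491 ,  0.02259674,
        1.37077356, -0.05690343]), 'qd': array([-0.00127301, -0.0011863 ,  0.00066612, -0.00068554, -0.00034997,
       -0.00101373, -0.00090568]), 'joint_torque': array([ 2.99601033e-04, -4.91286242e+01, -4.04215157e-01, -3.12530386e+01,
       -6.40545739e-02,  4.34926932e-02,  1.50933452e-04]), 'position': array([ 0.2640546 , -0.59336451,  0.22147402]), 'tool_rot': array([-3.07120358e+00, -6.52675733e-01,  7.58983214e-04]), 'ft_force': array([-0.70132929, -0.33836449,  0.8264723 ]), 'torque': array([-0.01629927,  0.05187202, -0.02928384]), 'grip_width': 1.003638890356582}
top [[395.09218475777385, 0.0, 283.09996834654766], [0.0, 395.09218475777385, 204.92199837251138], [0.0, 0.0, 1.0]] [[0.025, -0.98, 0.195, 0.242], [-1.0, -0.025, 0.007, -0.035], [-0.002, -0.195, -0.981, 1.196], [0.0, 0.0, 0.0, 1.0]]
side [[452.5635106257536, 0.0, 272.9122628009451], [0.0, 452.5635106257536, 209.682801601992], [0.0, 0.0, 1.0]] [[-0.947, -0.186, 0.263, 0.195], [-0.322, 0.547, -0.772, 0.722], [0.0, -0.816, -0.578, 0.628], [0.0, 0.0, 0.0, 1.0]]
```

View pics/top0.png

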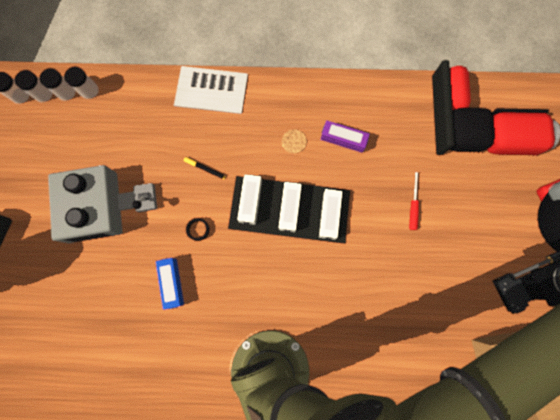

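View pics/side0.png

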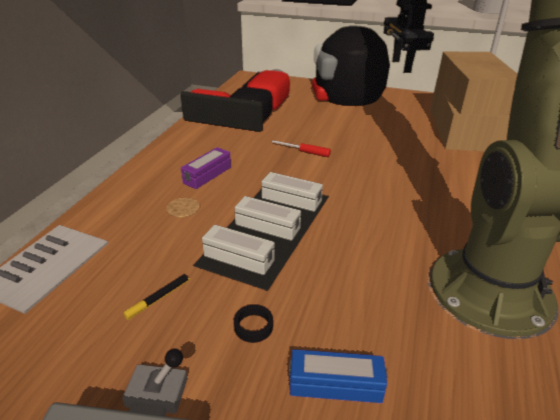

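Top view: the candidates for the cases are the white cases at (250,199), (290,207) and (330,214) on the mat, the blue look-alike (168,283) and the purple look-alike (345,136). I choose the three white ones. The cork pad is at (293,141), and the isolator is at (143,197) with its knob leaning towards the robot. In the side view the knob is at (174,357).

```bash
cat > h.py <<'E'
from bench import ctrl
import cv2,numpy as np
from scipy.spatial.transform import Rotation as R
def ray(n,u,v,p=None):
    p=p or ctrl.camera_params(n);K=np.array(p["K"]);T=np.array(p["pose"])
    if n=="wrist":
        a=np.array([(u-K[0,2])/K[0,0],(v-K[1,2])/K[1,1]]);r=np.hypot(*a)
        d=np.r_[a/max(r,1e-9)*np.sin(r),np.cos(r)]
    else: d=np.linalg.inv(K)@[u,v,1]
    return T[:3,3],T[:3,:3]@d
def plane(n,u,v,z,p=None):
    o,d=ray(n,u,v,p);return o+d*(z-o[2])/d[2]
def blobs(m,lo,hi):
    cs=cv2.findContours(m.astype(np.uint8),cv2.RETR_EXTERNAL,cv2.CHAIN_APPROX_NONE)[0]
    return [c for c in cs if lo<cv2.contourArea(c)<hi]
E
python3 - <<'E'
from h import *
im=cv2.imread("pics/top0.png");hsv=cv2.cvtColor(im,cv2.COLOR_BGR2HSV);H,S,V=cv2.split(hsv)
def rep(name,c,z):
    r=cv2.minAreaRect(c);q=[plane("top",*p,z)[:2] for p in cv2.boxPoints(r)]
    print(name,np.round(r[0],1),"ctr",np.round(np.mean(q,0),3),"sides",[round(float(np.linalg.norm(q[i+1]-q[i])),3) for i in(0,1)],"yaw edge01",[round(float(np.degrees(np.arctan2(*(q[i+1]-q[i])[::-1]))),1) for i in(0,1)])
for c in blobs((V>190)&(S<60),300,3000): rep("white",c,.054)
for c in blobs((V<45)[:, :],50,9000):
    rep("dark",c,.004)
m=np.zeros_like(V);m[120:160,275:312]=((S<140)&(V>130))[120:160,275:312]
for c in blobs(m,50,2000):rep("pad",c,.004)
cr=cv2.resize(im[150:320,40:240],None,fx=4,fy=4,interpolation=cv2.INTER_CUBIC)[:600]
s=cv2.imread("pics/side0.png");cs=cv2.resize(s[320:420,90:240],None,fx=4,fy=4,interpolation=cv2.INTER_CUBIC)
cv2.imwrite("pics/crop1.png",np.vstack([cv2.resize(im[160:250,40:215],(700,360),interpolation=cv2.INTER_CUBIC),cv2.resize(s[340:400,90:265],(700,240),interpolation=cv2.INTER_CUBIC)]))
E
```

```text
white [167.1 283.1] ctr [0.236 0.295] sides [0.032, 0.101] yaw edge01 [-79.8, -166.6]
white [330.2 213.5] ctr [ 0.448 -0.167] sides [0.144, 0.054] yaw edge01 [-5.5, -94.8]
white [289.4 206.2] ctr [ 0.467 -0.047] sides [0.143, 0.051] yaw edge01 [-5.5, -95.9]
white [248.6 198.4] ctr [0.487 0.075] sides [0.143, 0.052] yaw edge01 [-5.7, -97.4]
white [210.3  89.3] ctr [0.833 0.21 ] sides [0.136, 0.218] yaw edge01 [-1.7, -95.8]
white [253.9  29.5] ctr [1.045 0.081] sides [0.087, 0.098] yaw edge01 [-3.7, -96.6]
white [202.6  38. ] ctr [1.012 0.245] sides [0.229, 0.186] yaw edge01 [-86.1, -175.2]
white [84.  31.1] ctr [1.028 0.631] sides [0.222, 0.25] yaw edge01 [6.8, -90.4]
dark [361. 407.] ctr [-0.09  -0.259] sides [0.062, 0.18] yaw edge01 [0.2, -88.5]
dark [314.4 392.8] ctr [-0.056 -0.129] sides [0.029, 0.096] yaw edge01 [-12.8, -100.7]
dark [465.  374.9] ctr [ 0.002 -0.555] sides [0.091, 0.058] yaw edge01 [-73.8, -166.9]
dark [256.6 365.6] ctr [0.011 0.036] sides [0.122, 0.019] yaw edge01 [-65.6, -153.3]
dark [280.6 357.6] ctr [ 0.035 -0.031] sides [0.038, 0.119] yaw edge01 [-35.6, -123.
[... 556 characters left out ...]
0.164, 0.276] yaw edge01 [-4.1, -95.9]
dark [ 77.7 184.5] ctr [0.528 0.613] sides [0.056, 0.051] yaw edge01 [-17.7, -113.3]
dark [209.4 169.7] ctr [0.586 0.206] sides [0.01, 0.09] yaw edge01 [-21.1, -114.5]
dark [ 6.  81.5] ctr [0.87  0.893] sides [0.04, 0.061] yaw edge01 [-88.6, -170.9]
dark [26. 80.] ctr [0.877 0.828] sides [0.06, 0.073] yaw edge01 [-36.7, -132.4]
dark [50.5 78.3] ctr [0.885 0.748] sides [0.059, 0.072] yaw edge01 [-24.7, -122.5]
dark [75.  76.5] ctr [0.893 0.668] sides [0.058, 0.07] yaw edge01 [-37.5, -133.2]
dark [475.5 123.5] ctr [ 0.765 -0.636] sides [0.308, 0.375] yaw edge01 [-26.0, -117.7]
pad [293. 141.] ctr [ 0.687 -0.054] sides [0.074, 0.07] yaw edge01 [1.5, -88.6]
```

View pics/crop1.png

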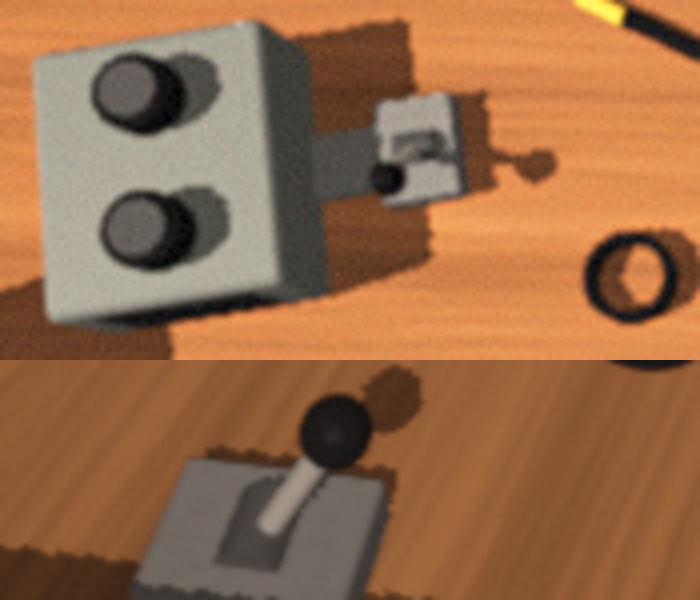

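Crop: the knob is at top-view pixel (136.8,204.5) and side-view pixel (174,357.5). The handle leans towards the robot (on), and the block's x edges give a dryer yaw of about +8°.

Run:
```python
from h import *
o1,d1=ray("top",136.75,204.5);o2,d2=ray("side",174,357.5)
A=np.c_[d1,-d2];t=np.linalg.lstsq(A,o2-o1,rcond=None)[0];a=o1+d1*t[0];b=o2+d2*t[1]
print("knob",a,b)
for u,v in((375,103),(450,93),(465,193),(390,208)): print(plane("top",40+u/4,160+v/4,.025))
s=ctrl.get_state();print(R.from_rotvec(s["tool_rot"]).as_matrix().round(3))
```

```text
knob [0.45264228 0.38930351 0.09147645] [0.4543627  0.38980613 0.09199807]
[0.52335434 0.42974211 0.025     ]
[0.53263503 0.37319228 0.025     ]
[0.45528227 0.35487376 0.025     ]
[0.44238919 0.41036001 0.025     ]
[[ 0.914  0.407 -0.001]
 [ 0.407 -0.914  0.002]
 [-0.    -0.002 -1.   ]]
```

```bash
python3 -m creep '[[[1,35,-35,-6,0,0,0],[1,70,-70,-12,0,0,0],[1,105,-105,-18,0,0,0],[1,140,-140,-24,0,0,0],[1,175,-175,-30,0,0,0]]]' 40
python3 -m creep '[[[0.5,35,-35,0,0,0,0],[0,70,-70,0,0,0,0],[0,105,-105,0,0,0,0],[0,140,-140,0,0,0,0],[0,175,-175,0,0,0,0]]]'
python3 -m creep '[[[0,30,-30,0,0,0,0.14],[0,60,-62,0,0,0,0.28],[0,60,-62,0,0,0,0.42],[0,60,-62,0,0,0,0.54],[0,60,-62,0,0,0,0.54]]]'
python3 - <<'E'
from h import *
p=ctrl.camera_params("wrist");im=ctrl.get_image("wrist");cv2.imwrite("pics/w1.png",im[:,:,::-1]);print(p)
np.savez("w1.npz",K=p["K"],pose=p["pose"])
print(R.from_rotvec(ctrl.get_state()["tool_rot"]).as_matrix().round(3))
E
```

```text
time: 0.6
position: [0.3533, -0.3606, 0.2524]
tool_rot: [-3.073, -0.653, 0.001]
ft_force: [1.0, 0.6, 1.0]
grip_width: 1.001
time: 1.1
position: [0.4418, -0.1298, 0.2524]
tool_rot: [3.073, 0.653, -0.0]
ft_force: [1.0, 0.6, 1.1]
grip_width: 0.629
time: 1.6
position: [0.4711, -0.0504, 0.2522]
tool_rot: [3.136, -0.189, -0.001]
ft_force: [-0.9, -0.6, 0.2]
grip_width: 0.172
{'K': array([[325.1922621 ,   0.        , 282.27337222],
       [  0.        , 325.1922621 , 207.32270601],
       [  0.        ,   0.        ,   1.        ]]), 'pose': array([[-0.12008551, -0.95792494, -0.26069002,  0.54314033],
       [-0.99276302,  0.11559954,  0.03253202, -0.05940253],
       [-0.00102759,  0.26271003, -0.96487428,  0.41378064],
       [ 0.        ,  0.        ,  0.        ,  1.        ]])}
[[ 0.993 -0.118 -0.001]
 [-0.118 -0.993 -0.   ]
 [-0.001  0.    -1.   ]]
```

View pics/w1.png

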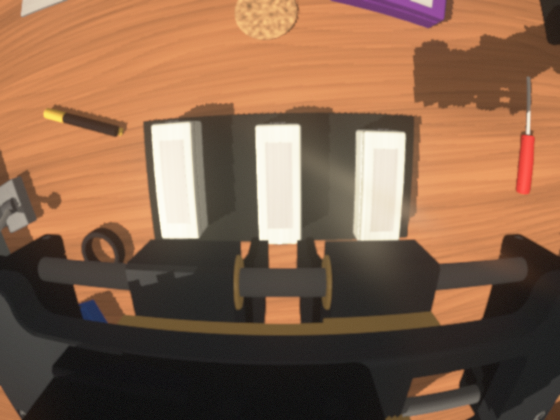

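Wrist view: three cases with tops at about x=178, 278 and 382 px, and the cork pad at (266,13). I'll cast the edge rays to get yaw and position.

Run:
```python
from h import *
p=dict(np.load("w1.npz"));
p={"K":p["K"],"pose":p["pose"]}
f=lambda u,v,z:plane("wrist",u,v,z,p)[:2].round(4)
print("mat",f(146,122,.004),f(413,116,.004))
for n,q in dict(L=[(152,125),(194,123),(163,237),(197,237)],M=[(256,126),(300,125),(259,240),(300,240)],Rr=[(357,131),(405,131),(361,238),(397,238)]).items(): print(n,[f(*x,.054) for x in q])
g=cv2.cvtColor(cv2.imread("pics/w1.png"),cv2.COLOR_BGR2HSV);m=(g[:,:,2]>165)&(g[:,:,1]<60);m[243:]=0
for c in blobs(m,1500,9000):
    c=c[:,0];q=np.array([f(u,v,.054) for u,v in c]);print(cv2.boundingRect(c),cv2.minAreaRect(q.astype(np.float32)))
print("pad",f(266,13,.004))
```

```text
mat [0.57   0.1192] [ 0.5352 -0.2308]
L [array([0.5618, 0.0903]), array([0.555 , 0.0392]), array([0.4258, 0.1038]), array([0.4214, 0.0595])]
M [array([ 0.5412, -0.0298]), array([ 0.5364, -0.0778]), array([ 0.4094, -0.0151]), array([ 0.4036, -0.0633])]
Rr [array([ 0.5235, -0.1406]), array([ 0.5193, -0.1982]), array([ 0.3966, -0.1368]), array([ 0.3901, -0.183 ])]
(353, 130, 53, 111) ((0.4562906324863434, -0.16205796599388123), (0.060631152242422104, 0.13178281486034393), 84.05022430419922)
(255, 124, 46, 119) ((0.4722089171409607, -0.04569458216428757), (0.049903739243745804, 0.1375238448381424), 83.78970336914062)
(151, 122, 48, 117) ((0.4914358854293823, 0.07453234493732452), (0.05035220459103584, 0.13930989801883698), 83.95219421386719)
pad [ 0.686  -0.0557]
```

```bash
python3 -m creep '[[[0,-13,-47,0,0,0,0],[0,-26,-94,0,0,0,0],[0,-39,-141,0,0,0,0],[0,-52,-187,0,0,0,0],[0,-65,-233,0,0,0,0]]]'
python3 -m creep '[[[0,-13,-47,0,0,0,-0.1],[0,-26,-94,0,0,0,-0.2],[0,-39,-141,0,0,0,-0.29],[0,-52,-187,0,0,0,-0.29],[0,-52,-187,40,0,0,-0.29]]]'
python3 -m creep '[[[0,0,0,45,0,0,0],[0,0,0,90,0,0,0],[0,0,0,132,0,0,0],[0,0,0,132,0,0,0]]]'
python3 - <<'E'
from h import *
im=ctrl.get_image("side");cv2.imwrite("pics/s1.png",cv2.resize(im[300:420,80:260,::-1],(720,480)))
print(R.from_rotvec(ctrl.get_state()["tool_rot"]).as_matrix().round(3))
E
```

```text
time: 2.15
position: [0.4345, 0.1896, 0.2526]
tool_rot: [3.135, -0.187, 0.001]
ft_force: [1.6, 0.5, -0.2]
grip_width: 0.006
time: 2.65
position: [0.4038, 0.3905, 0.2165]
tool_rot: [-3.117, -0.285, -0.008]
ft_force: [0.2, 0.7, -0.4]
grip_width: 0.002
time: 3.05
position: [0.403, 0.3762, 0.0749]
tool_rot: [3.124, 0.268, -0.015]
ft_force: [-0.4, 0.0, -0.4]
grip_width: 0.002
[[ 0.985  0.17  -0.005]
 [ 0.17  -0.986 -0.003]
 [-0.005  0.002 -1.   ]]
```

View pics/s1.png

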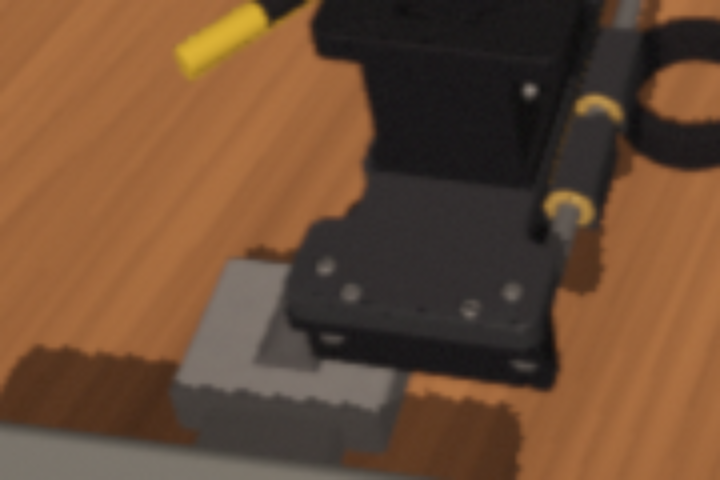

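The gripper hides the knob in this view, but the measured pose puts it straight ahead of the fingers (52 mm). Pushing now.

```bash
python3 -m creep '[[[0,18,-4,0,0,0,0],[0,33,-4,0,0,0,0],[0,45,-4,0,0,0,0],[0,57,-4,0,0,0,0],[0,69,-4,0,0,0,0]]]'
python3 -m creep '[[[0,10,0,0,0,0,0],[0,20,0,0,0,0,0],[0,30,0,0,0,0,0],[0,38,0,0,0,0,0],[0,38,0,0,0,0,0]]]'
python3 -m creep '[[[0,-25,0,-30,0,0,0],[0,-40,0,-75,0,0,0],[0.5,-40,0,-120,0,0,0],[1,-40,46,-140,0,0,0],[1,-40,92,-140,0,0,0]]]'
python3 - <<'E'
from h import *
im=ctrl.get_image("side")[:,:,::-1];im2=ctrl.get_image("top")[:,:,::-1]
cv2.imwrite("pics/s2.png",np.vstack([cv2.resize(im[320:420,80:260],(540,300)),cv2.resize(im2[160:250,40:202],(540,300))]))
print(R.from_rotvec(ctrl.get_state()["tool_rot"]).as_matrix().round(3))
E
```

```text
time: 3.6
position: [0.4748, 0.3962, 0.0818]
tool_rot: [-3.13, -0.265, -0.003]
ft_force: [-0.9, 0.3, 0.7]
grip_width: 0.002
time: 4.1
position: [0.5079, 0.4018, 0.08]
tool_rot: [3.128, 0.266, -0.011]
ft_force: [-6.9, -3.6, 3.8]
grip_width: 0.004
time: 4.6
position: [0.4874, 0.3076, 0.2245]
tool_rot: [-3.126, -0.274, -0.01]
ft_force: [1.0, 0.2, -0.5]
grip_width: 0.194
[[ 0.988  0.157  0.003]
 [ 0.157 -0.988 -0.006]
 [ 0.002  0.006 -1.   ]]
```

View pics/s2.png

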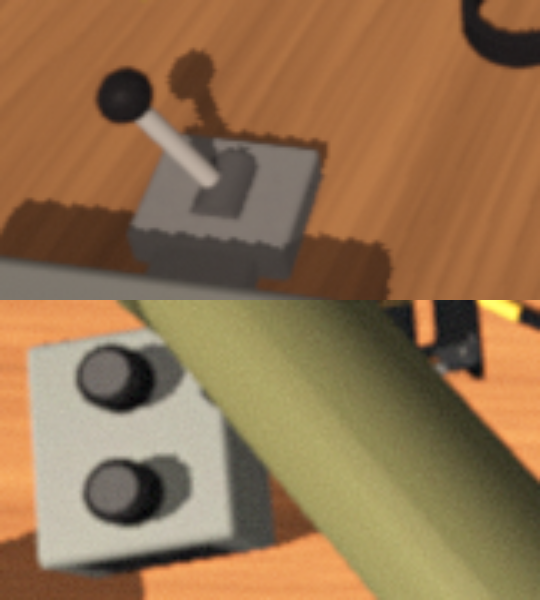

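The handle now leans to the far side (knob at about side px (121,352)), and the push force had reached its stop. On to the left case.

```bash
python3 -m creep '[[[1,-7,45,0,0,0,0.1],[1,-14,90,0,0,0,0.2],[1,-21,135,20,0,0,0.28],[1,-28,180,50,0,0,0.28],[1,-34,225,75,0,0,0.28]]]' 40
python3 -m creep '[[[1,0,0,0,0,0,0],[1,0,0,0,0,0,0],[1,0,0,0,0,0,0]]]'
python3 - <<'E'
from h import *
q=plane("side",121.3,351.7,.092);print("knob now",q)
s=ctrl.get_state();M=R.from_rotvec(s["tool_rot"]).as_matrix();print(M.round(3),s["position"])
print("to L (tool mm)",(M.T@(np.array([.489,.0735,.010])-s["position"])*1000).round(1))
im=ctrl.get_image("wrist");cv2.imwrite("pics/w2.png",im[:,:,::-1])
E
```

```text
time: 5.2
position: [0.4908, 0.0811, 0.1481]
tool_rot: [3.136, -0.174, 0.002]
ft_force: [0.9, -0.0, -0.5]
grip_width: 0.739
time: 5.5
position: [0.4913, 0.0845, 0.1493]
tool_rot: [-3.136, 0.172, -0.001]
ft_force: [-0.1, 0.5, -0.1]
grip_width: 0.968
knob now [0.52991565 0.40524195 0.092     ]
[[ 0.994 -0.109  0.001]
 [-0.109 -0.994  0.001]
 [ 0.001 -0.001 -1.   ]] [0.49131431 0.08447243 0.14928389]
to L (tool mm) [ -1.2  11.3 139.3]
```

View pics/w2.png

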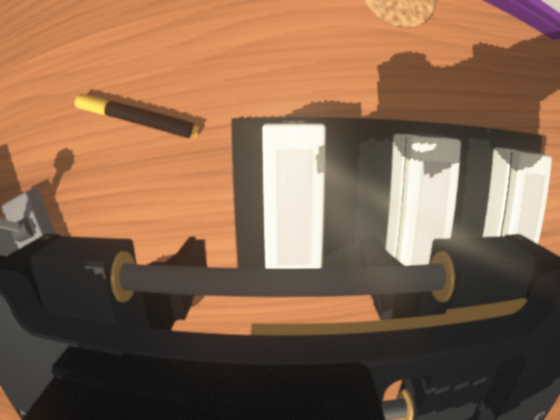

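Wrist view: the left case is at (294,195), slightly right of the jaw mid-line (285), which agrees with the computed 11 mm. Descend and grip.

```bash
python3 -m creep '[[[1,-1,11,40,0,0,0],[1,-1,11,80,0,0,0],[1,-1,11,110,0,0,0],[1,-1,11,139,0,0,0],[1,-1,11,139,0,0,0]]]' 42
python3 -m creep '[[[0.3,0,0,0,0,0,0],[0.3,0,0,0,0,0,0],[0.3,0,0,0,0,0,0],[0.3,0,0,0,0,0,0],[0.3,0,0,0,0,0,0]]]' 42
python3 -c "
from bench import ctrl
print(ctrl.get_state())"
```

```text
time: 6.05
position: [0.4859, 0.0734, 0.007]
tool_rot: [-3.136, 0.17, 0.01]
ft_force: [-1.8, -0.5, -0.4]
grip_width: 1.0
time: 6.55
position: [0.4894, 0.0722, 0.0104]
tool_rot: [-3.137, 0.175, -0.003]
ft_force: [-0.0, 3.1, 2.6]
grip_width: 0.628
{'time': 6.55, 'joint_positions': array([ 0.56208399,  0.32374463, -0.84402205,  2.02622191,  0.30457131,
        0.91712231, -2.12620422]), 'qd': array([-0.00475959,  0.00505585, -0.00972482, -0.00316931, -0.02110403,
       -0.02256761,  0.0005543 ]), 'joint_torque': array([ 1.25782102e+00, -3.26232755e+01, -5.09985521e+00, -2.32579547e+01,
        8.54794644e-01,  5.79524394e-01, -2.17324100e-02]), 'position': array([0.48938478, 0.07219704, 0.01042891]), 'tool_rot': array([-3.13650485e+00,  1.75146637e-01, -2.70934105e-03]), 'ft_force': array([-0.00686245,  3.09028192,  2.60275798]), 'torque': array([ 0.96938117, -0.09617772,  0.06683431]), 'grip_width': 0.6275780027522678}
```

```bash
cat > t.py <<'E'
from h import *
s=ctrl.get_state();M=R.from_rotvec(s["tool_rot"]).as_matrix()
print("   T_tool",(M.T@s["torque"]).round(3),"F_tool",(M.T@s["ft_force"]).round(1),"q7",s["joint_positions"][6].round(2),"axis_z",M[:,2].round(3))
E
python3 -m creep '[[[0,0,0,0,0,0,0],[0,0,0,0,0,0,0],[0,0,0,0,0,0,0]]]' 42
python3 -m creep '[[[0,0,0,-30,0,0,0],[0,0,0,-70,0,0,0],[0,0,0,-100,0,0,0],[0,0,0,-100,0,0,0],[0,0,0,-100,0,0,0]]]'; python3 t.py
python3 -m creep '[[[0,0,0,0,0,0.12,0],[0,0,0,0,0,0.24,0],[0,0,0,0,0,0.24,0],[0,0,0,0,0,0.24,0],[0,0,0,0,0,0.24,0]]]'; python3 t.py
python3 -m creep '[[[0,0,0,0,0,-0.14,0],[0,0,0,0,0,-0.28,0],[0,0,0,0,0,-0.42,0],[0,0,0,0,0,-0.48,0],[0,0,0,0,0,-0.48,0]]]'
python3 -m creep '[[[0,0,0,0,0,0,0],[0,0,0,0,0,0,0],[0,0,0,0,0,0,0]]]'; python3 t.py
python3 -m creep '[[[0,0,0,0,0,0.12,0],[0,0,0,0,0,0.24,0],[0,0,0,0,0,0.24,0],[0,0,0,0,0,0.24,0]]]'; python3 t.py
```

```text
time: 6.85
position: [0.4895, 0.073, 0.0104]
tool_rot: [-3.136, 0.174, -0.003]
ft_force: [0.2, 3.4, 6.6]
grip_width: 0.573
time: 7.35
position: [0.4875, 0.0709, 0.1083]
tool_rot: [3.135, -0.176, -0.003]
ft_force: [-0.2, -0.1, -5.8]
grip_width: 0.571
   T_tool [-0.021 -0.056 -0.017] F_tool [-0.2  0.1  5.8] q7 -2.0 axis_z [-0.002 -0.002 -1.   ]
time: 7.85
position: [0.4895, 0.0721, 0.1096]
tool_rot: [3.103, -0.174, 0.371]
ft_force: [0.6, 0.1, -5.3]
grip_width: 0.572
   T_tool [ 0.07  -0.393 -0.004] F_tool [-0.7 -0.2  5.3] q7 -1.9 axis_z [ 0.234 -0.024 -0.972]
time: 8.35
position: [0.4921, 0.0713, 0.1071]
tool_rot: [-3.094, 0.178, 0.379]
ft_force: [-0.3, 0.9, -6.0]
grip_width: 0.574
time: 8.65
position: [0.4884, 0.072, 0.1101]
tool_rot: [-3.103, 0.172, 0.372]
ft_force: [-0.4, 0.0, -5.5]
grip_width: 0.57
   T_tool [-0.006  0.381 -0.005] F_tool [ 0.9 -0.   5.4] q7 -2.07 axis_z [-0.235  0.025 -0.972]
time: 9.05
position: [0.4883, 0.0711, 0.1105]
tool_rot: [3.133, -0.175, 0.0]
ft_force: [1.1, 0.1, -5.4]
grip_width: 0.573
   T_tool [ 0.016 -0.02   0.027] F_tool [ 1.1 -0.2  5.4] q7 -2.02 axis_z [-0.    -0.004 -1.   ]
```

```bash
python3 -m creep '[[[0,0,0,0,0,0.12,0],[0,0,0,0,0,0.2,0],[0,0,0,0,0,0.2,0],[0,0,0,0,0,0.2,0],[0,0,0,0,0,0.1,0]]]'
python3 -m creep '[[[0,0,0,0,0,-0.1,0],[0,0,0,0,0,-0.1,0],[0,0,0,0,0,-0.1,0]]]'; python3 t.py
python3 -m creep '[[[0,0,0,0,0,0,0]]]'; python3 t.py
for i in 1 2; do :; done
python3 -m creep '[[[0,40,0,0,0,0,0],[0,40,0,0,0,0,0],[0,0,0,0,0,0,0],[0,-40,0,0,0,0,0]]]'; python3 t.py
python3 -m creep '[[[0,0,0,0,0,0,0]]]'; python3 t.py
python3 -m creep '[[[0,40,0,0,0,0,0],[0,80,0,0,0,0,0],[0,40,0,0,0,0,0],[0,0,0,0,0,0,0]]]'; python3 t.py
python3 -m creep '[[[0,40,0,0,0,0,0],[0,40,0,0,0,0,0],[0,40,0,0,0,0,0]]]'; python3 t.py
```

```text
time: 9.55
position: [0.4869, 0.0717, 0.1102]
tool_rot: [3.122, -0.172, 0.151]
ft_force: [-0.8, 1.1, -5.7]
grip_width: 0.572
time: 9.85
position: [0.4899, 0.0728, 0.1091]
tool_rot: [-3.132, 0.175, 0.002]
ft_force: [-1.0, -0.2, -5.2]
grip_width: 0.569
   T_tool [ 0.063  0.064 -0.024] F_tool [-0.9  0.3  5.2] q7 -2.03 axis_z [-0.001  0.005 -1.   ]
time: 9.95
position: [0.4886, 0.0725, 0.1097]
tool_rot: [-3.137, 0.174, -0.001]
ft_force: [-0.2, -1.1, -7.1]
grip_width: 0.572
   T_tool [0.066 0.07  0.082] F_tool [-0.1  1.1  7.1] q7 -2.03 axis_z [ 0.  0. -1.]
time: 10.35
position: [0.448, 0.0776, 0.1095]
tool_rot: [-3.135, 0.174, 0.0]
ft_force: [-1.5, -0.1, -2.4]
grip_width: 0.573
   T_tool [ 0.158 -0.181  0.02 ] F_tool [-1.5  0.3  2.4] q7 -1.95 axis_z [-0.     0.002 -1.   ]
time: 10.45
position: [0.4426, 0.0761, 0.1086]
tool_rot: [3.127, -0.17, -0.005]
ft_force: [-0.6, -0.0, -5.5]
grip_width: 0.571
   T_tool [ 0.08  -0.103 -0.032] F_tool [-0.6  0.   5.5] q7 -1.95 axis_z [-0.003 -0.01  -1.   ]
time: 10.85
position: [0.4487, 0.0794, 0.1077]
tool_rot: [-3.123, 0.173, 0.011]
ft_force: [-2.2, 0.5, -1.0]
grip_width: 0.57
   T_tool [ 0.061 -0.253 -0.05 ] F_tool [-2.2 -0.3  1. ] q7 -1.96 axis_z [-0.006  0.014 -1.   ]
time: 11.15
position: [0.4886, 0.0709, 0.1103]
tool_rot: [3.133, -0.176, 0.004]
ft_force: [0.6, 0.1, -4.9]
grip_width: 0.566
   T_tool [ 0.096 -0.076  0.009] F_tool [ 0.6 -0.2  4.9] q7 -2.07 axis_z [ 0.002 -0.004 -1.   ]
```

```bash
cat > t.py <<'E'
from h import *
L=[]
for i in range(6):
    ctrl.get_image("wrist");s=ctrl.get_state();M=R.from_rotvec(s["tool_rot"]).as_matrix();L.append(np.r_[M.T@s["torque"],M.T@s["ft_force"],M[:,2]])
L=np.array(L);print("   T_tool",L[:,:3].mean(0).round(3),"sd",L[:,1].std().round(3),"F",L[:,3:6].mean(0).round(1),"z",L[:,6:].mean(0).round(3))
E
python3 t.py
python3 -m creep '[[[0,0,0,0,0,0.12,0],[0,0,0,0,0,0.24,0],[0,0,0,0,0,0.24,0],[0,0,0,0,0,0.24,0],[0,0,0,0,0,0.24,0]]]'; python3 t.py
python3 -m creep '[[[0,0,0,0,0,-0.06,0],[0,0,0,0,0,-0.12,0],[0,0,0,0,0,-0.18,0],[0,0,0,0,0,-0.24,0],[0,0,0,0,0,-0.24,0]]]';python3 t.py
python3 -m creep '[[[0,0,0,0,0,-0.12,0],[0,0,0,0,0,-0.24,0],[0,0,0,0,0,-0.24,0],[0,0,0,0,0,-0.24,0],[0,0,0,0,0,-0.24,0]]]'; python3 t.py
python3 -m creep '[[[0,0,0,0,0,0.06,0],[0,0,0,0,0,0.12,0],[0,0,0,0,0,0.18,0],[0,0,0,0,0,0.24,0],[0,0,0,0,0,0.24,0]]]';python3 t.py
```

```text
T_tool [ 0.073 -0.049 -0.011] sd 0.018 F [-0.2  0.4  5.9] z [ 0.001 -0.001 -1.   ]
time: 11.95
position: [0.4885, 0.0722, 0.1097]
tool_rot: [3.101, -0.172, 0.372]
ft_force: [0.1, -0.1, -4.8]
grip_width: 0.573
   T_tool [ 0.03  -0.472  0.018] sd 0.036 F [-1.2  0.2  5.4] z [ 0.235 -0.024 -0.972]
time: 12.75
position: [0.4906, 0.072, 0.1089]
tool_rot: [-3.131, 0.177, 0.003]
ft_force: [-0.3, -0.0, -6.5]
grip_width: 0.574
   T_tool [0.034 0.041 0.009] sd 0.023 F [-0.1 -0.   5.5] z [ 0.     0.001 -1.   ]
time: 13.55
position: [0.488, 0.0725, 0.1104]
tool_rot: [-3.103, 0.171, 0.37]
ft_force: [-0.4, 0.2, -5.8]
grip_width: 0.573
   T_tool [ 0.057  0.4   -0.01 ] sd 0.038 F [ 1.1 -0.4  5.3] z [-0.234  0.024 -0.972]
time: 14.35
position: [0.4865, 0.072, 0.1095]
tool_rot: [3.133, -0.173, -0.001]
ft_force: [-0.3, -0.1, -5.5]
grip_width: 0.574
   T_tool [ 0.025 -0.101 -0.02 ] sd 0.038 F [-0.2 -0.   5.4] z [-0.001 -0.001 -1.   ]
```

Tilting case L one way and then the other leaves the level torque at +0.04 and −0.10 Nm. That suggests a loose part, but the swing is below the 0.2 Nm I'd expect. I'll set it back down and run the same test on the middle case as a control.

```bash
python3 -m creep '[[[0,0,0,40,0,0,0],[0,0,0,70,0,0,0],[0,0,0,90,0,0,0],[0,0,0,98,0,0,0],[0,0,0,99,0,0,0]]]'
python3 -m creep '[[[0,0,0,0,0,0,0],[1,0,0,0,0,0,0],[1,0,0,0,0,0,0],[1,0,0,0,0,0,0],[1,0,0,0,0,0,0]]]'
python3 -m creep '[[[1,0,0,0,0,0,0],[1,0,0,-40,0,0,0],[1,0,0,-85,0,0,0],[1,0,0,-95,0,0,0],[1,0,40,-95,0,0,0]]]'
python3 -m creep '[[[1,0,40,0,0,0,0],[1,0,80,0,0,0,0],[1,0,80,0,0,0,0]]]'
python3 - <<'E'
from h import *
im=ctrl.get_image("wrist");cv2.imwrite("pics/w3.png",im[:,:,::-1])
s=ctrl.get_state();M=R.from_rotvec(s["tool_rot"]).as_matrix()
print("to M",(M.T@(np.array([.469,-.0465,.0105])-s["position"])*1000).round(1))
E
```

```text
time: 15.15
position: [0.4889, 0.0727, 0.0105]
tool_rot: [-3.136, 0.174, 0.002]
ft_force: [0.3, 0.3, -5.5]
grip_width: 0.571
time: 15.65
position: [0.4893, 0.072, 0.0112]
tool_rot: [3.137, -0.175, 0.002]
ft_force: [0.1, -0.2, 0.7]
grip_width: 0.848
time: 16.15
position: [0.4864, 0.0378, 0.1084]
tool_rot: [-3.135, 0.16, -0.01]
ft_force: [0.6, -1.0, -0.5]
grip_width: 0.995
time: 16.45
position: [0.4743, -0.0542, 0.105]
tool_rot: [3.133, -0.19, -0.002]
ft_force: [-0.2, 0.3, -0.3]
grip_width: 0.997
to M [-6.1 -3.7 94.7]
```

View pics/w3.png

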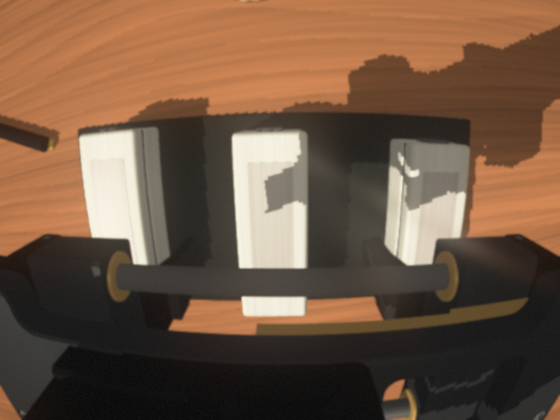

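Wrist view: L is standing upright on the mat at (120,190). The middle case is centred between the jaws at (272,220), slightly left, as computed. Grip and test it.

```bash
python3 -m creep '[[[1,-4,-4,35,0,0,0],[1,-4,-4,65,0,0,0],[1,-4,-4,88,0,0,0],[1,-4,-4,95,0,0,0],[0.3,-4,-4,95,0,0,0]]]' 42
python3 -m creep '[[[0,0,0,0,0,0,0],[0,0,0,0,0,0,0],[0,0,0,0,0,0,0],[0,0,0,0,0,0,0],[0,0,0,0,0,0,0]]]'
python3 -m creep '[[[0,0,0,0,0,0,0],[0,0,0,-30,0,0,0],[0,0,0,-70,0,0,0],[0,0,0,-100,0,0,0],[0,0,0,-100,0,0,0]]]'; python3 t.py
python3 -m creep '[[[0,0,0,0,0,0.12,0],[0,0,0,0,0,0.24,0],[0,0,0,0,0,0.24,0],[0,0,0,0,0,0.24,0],[0,0,0,0,0,0.24,0]]]'; python3 t.py
python3 -m creep '[[[0,0,0,0,0,-0.06,0],[0,0,0,0,0,-0.12,0],[0,0,0,0,0,-0.18,0],[0,0,0,0,0,-0.24,0],[0,0,0,0,0,-0.24,0]]]';python3 t.py
python3 -m creep '[[[0,0,0,0,0,-0.12,0],[0,0,0,0,0,-0.24,0],[0,0,0,0,0,-0.24,0],[0,0,0,0,0,-0.24,0],[0,0,0,0,0,-0.24,0]]]'; python3 t.py
python3 -m creep '[[[0,0,0,0,0,0.06,0],[0,0,0,0,0,0.12,0],[0,0,0,0,0,0.18,0],[0,0,0,0,0,0.24,0],[0,0,0,0,0,0.24,0]]]';python3 t.py
```

```text
time: 17.0
position: [0.4712, -0.0412, 0.0101]
tool_rot: [-3.136, 0.171, 0.003]
ft_force: [-0.8, -0.0, 0.2]
grip_width: 0.963
time: 17.5
position: [0.4722, -0.0445, 0.0113]
tool_rot: [3.134, -0.176, 0.001]
ft_force: [-0.4, -3.8, 5.4]
grip_width: 0.572
time: 18.0
position: [0.4742, -0.0426, 0.1134]
tool_rot: [3.135, -0.175, 0.009]
ft_force: [1.1, -0.5, -6.1]
grip_width: 0.566
   T_tool [ 0.016 -0.03  -0.005] sd 0.041 F [-0.2  0.6  5.3] z [-0.002 -0.    -1.   ]
time: 18.8
position: [0.4709, -0.0424, 0.1101]
tool_rot: [3.101, -0.171, 0.369]
ft_force: [0.9, -0.0, -6.0]
grip_width: 0.571
   T_tool [ 0.031 -0.556  0.012] sd 0.017 F [-1.  -0.2  5. ] z [ 0.235 -0.023 -0.972]
time: 19.6
position: [0.4738, -0.0416, 0.1097]
tool_rot: [-3.125, 0.174, 0.001]
ft_force: [0.1, 0.6, -5.0]
grip_width: 0.574
   T_tool [ 0.052 -0.04  -0.012] sd 0.017 F [0.1 0.1 5.1] z [ 0.001  0.001 -1.   ]
time: 20.4
position: [0.4715, -0.0429, 0.1116]
tool_rot: [-3.104, 0.173, 0.37]
ft_force: [0.2, 0.1, -4.5]
grip_width: 0.572
   T_tool [0.036 0.513 0.016] sd 0.024 F [1.3 0.1 4.6] z [-0.234  0.024 -0.972]
time: 21.2
position: [0.4695, -0.0434, 0.1103]
tool_rot: [3.132, -0.176, -0.003]
ft_force: [-0.8, -0.5, -5.1]
grip_width: 0.573
   T_tool [ 0.02  -0.002 -0.016] sd 0.036 F [0.3 0.1 5. ] z [-0.001 -0.001 -1.   ]
```

The middle case is quiet. Its level torque is the same both ways (−0.04 and 0.00), and its tilt torque is ±0.535 Nm, against ±0.436 for the slightly heavier L. That 0.1 Nm deficit is the loose part rolling downhill, so L rattles. Now M goes back down and I pick L up again.

```bash
python3 -m creep '[[[0,0,0,40,0,0,0],[0,0,0,70,0,0,0],[0,0,0,90,0,0,0],[0,0,0,98,0,0,0],[0,0,0,99,0,0,0]]]'
python3 -m creep '[[[0,0,0,0,0,0,0],[1,0,0,0,0,0,0],[1,0,0,0,0,0,0],[1,0,0,0,0,0,0],[1,0,0,0,0,0,0]]]'
python3 -m creep '[[[1,0,0,0,0,0,0],[1,0,0,-40,0,0,0],[1,0,0,-85,0,0,0],[1,0,0,-95,0,0,0],[1,0,-40,-95,0,0,0]]]'
python3 -m creep '[[[1,0,-40,0,0,0,0],[1,0,-78,0,0,0,0],[1,0,-78,0,0,0,0],[1,0,-78,0,0,0,0]]]'
python3 - <<'E'
from h import *
im=ctrl.get_image("wrist");cv2.imwrite("pics/w4.png",im[:,:,::-1])
s=ctrl.get_state();M=R.from_rotvec(s["tool_rot"]).as_matrix()
print("to L",(M.T@(np.array([.489,.0725,.0105])-s["position"])*1000).round(1))
E
```

```text
time: 22.0
position: [0.4721, -0.0419, 0.0114]
tool_rot: [-3.135, 0.173, 0.002]
ft_force: [0.4, -0.5, -4.1]
grip_width: 0.569
time: 22.5
position: [0.4724, -0.043, 0.0122]
tool_rot: [3.136, -0.175, 0.002]
ft_force: [-0.1, 0.3, -0.5]
grip_width: 0.848
time: 23.0
position: [0.4781, -0.0096, 0.1083]
tool_rot: [3.131, -0.193, 0.005]
ft_force: [0.5, -0.4, -1.5]
grip_width: 0.998
time: 23.4
position: [0.4845, 0.0756, 0.1064]
tool_rot: [3.137, -0.169, -0.001]
ft_force: [0.2, -0.6, 0.4]
grip_width: 1.0
to L [ 4.6  1.  95.8]
```

View pics/w4.png

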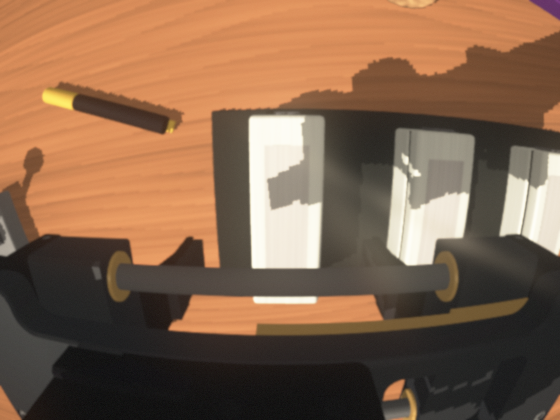

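M is standing on the mat at (435,195), and L is between the jaws at (286,200). Grip it, lift it and carry it to the pad.

```bash
python3 -m creep '[[[1,5,1,35,0,0,0],[1,5,1,65,0,0,0],[1,5,1,88,0,0,0],[1,5,1,95,0,0,0],[0.3,5,1,95,0,0,0]]]' 45
python3 -m creep '[[[0,0,0,0,0,0,0],[0,0,0,0,0,0,0],[0,0,0,0,0,0,0],[0,0,0,0,0,0,0],[0,0,0,0,0,0,0]]]'
python3 -m creep '[[[0,0,0,0,0,0,0],[0,0,0,-40,0,0,0],[0,0,0,-85,0,0,0],[0,0,0,-125,0,0,0],[0,0,0,-145,0,0,0]]]'
python3 -m creep '[[[0,0,0,0,0,0.12,0],[0,0,0,0,0,0.24,0],[0,0,0,0,0,0.24,0],[0,0,0,0,0,0.24,0],[0,0,0,0,0,0.24,0]]]'; python3 t.py
python3 -m creep '[[[0,0,0,0,0,-0.06,0],[0,0,0,0,0,-0.12,0],[0,0,0,0,0,-0.18,0],[0,0,0,0,0,-0.24,0],[0,0,0,0,0,-0.24,0]]]';python3 t.py
python3 - <<'E'
from h import *
s=ctrl.get_state();M=R.from_rotvec(s["tool_rot"]).as_matrix()
print("to pad",(M.T@(np.array([.686,-.055,.15])-s["position"])*1000).round(1))
E
```

```text
time: 23.95
position: [0.4891, 0.0716, 0.0109]
tool_rot: [3.136, -0.178, -0.003]
ft_force: [0.6, 0.2, 1.2]
grip_width: 0.964
time: 24.45
position: [0.4901, 0.0726, 0.0121]
tool_rot: [3.136, -0.175, 0.001]
ft_force: [-0.4, -1.2, 3.8]
grip_width: 0.576
time: 24.95
position: [0.4903, 0.0737, 0.1587]
tool_rot: [-3.137, 0.173, -0.003]
ft_force: [2.2, 0.7, -5.7]
grip_width: 0.571
time: 25.45
position: [0.4887, 0.0727, 0.156]
tool_rot: [3.099, -0.172, 0.37]
ft_force: [0.4, 0.2, -5.2]
grip_width: 0.57
   T_tool [ 0.036 -0.479  0.022] sd 0.055 F [-1.3  0.3  5.7] z [ 0.234 -0.023 -0.972]
time: 26.25
position: [0.4916, 0.073, 0.1554]
tool_rot: [-3.126, 0.176, 0.006]
ft_force: [-0.1, 0.5, -5.9]
grip_width: 0.569
   T_tool [0.051 0.029 0.012] sd 0.032 F [-0.2 -0.   5.1] z [ 0.     0.001 -1.   ]
to pad [209.5 105.1   7.8]
```

The result repeats. Moving over the pad now.

```bash
python3 -m creep '[[[0,30,15,0,0,0,0],[0,70,35,0,0,0,0],[0,110,55,0,0,0,0],[0,145,73,0,0,0,0],[0,175,88,0,0,0,0]]]'
python3 -m creep '[[[0,20,10,0,0,0,0],[0,34,17,0,0,0,0],[0,34,17,0,0,0,0],[0,34,17,0,0,0,0],[0,34,17,0,0,0,0]]]'
python3 - <<'E'
from h import *
im=ctrl.get_image("side")[:,:,::-1];t=ctrl.get_image("top")[:,:,::-1];s=ctrl.get_state()
print(s["position"],R.from_rotvec(s["tool_rot"]).as_matrix().round(3),s["qd"].round(3))
cv2.imwrite("pics/f.png",np.vstack([cv2.resize(im,(400,300)),cv2.resize(t,(400,300))]))
E
```

```text
time: 27.05
position: [0.6555, -0.037, 0.1575]
tool_rot: [3.134, -0.179, 0.004]
ft_force: [1.1, -0.0, -4.8]
grip_width: 0.573
time: 27.55
position: [0.685, -0.0538, 0.1575]
tool_rot: [3.136, -0.173, 0.001]
ft_force: [-0.0, 0.5, -5.1]
grip_width: 0.566
[ 0.68514847 -0.05393666  0.15725231] [[ 0.994 -0.11   0.   ]
 [-0.11  -0.994 -0.001]
 [ 0.     0.001 -1.   ]] [-0.001  0.006  0.001 -0.006  0.005  0.001 -0.001]
```

View pics/f.png

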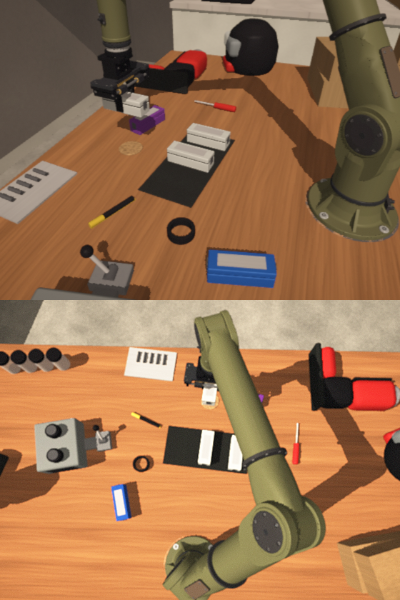

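The views show the case held level about 13 cm above the pad, the two quiet cases standing on the mat, the handle off, and the other things apparently undisturbed.

```bash
python3 -c "
from bench import ctrl
print(ctrl.close_job())"
```

```text
the job is handed in; nothing more can be done
None
```

I switched the isolator off, picked out the left case (nearest the dryer) as the rattler, and handed in at about 27.7 s with it held over the cork pad.

- **Isolator:** the knob ended at about (0.530, 0.405), 77 mm from where it started, which matches the handle's full swing. The last picture still shows it off.
- **Rattler:** I lifted and tilted the left case end to end and gave it a few sliding shakes.
  - **Left case:** once levelled, its wrist torque differed with the tilt direction (+0.04 against −0.10 Nm). A second lift, tilted one way only, gave about the same (+0.03 Nm).
  - **Middle case:** it got the same tilts but no sliding shakes, and read nearly the same both ways (−0.04 and 0.00 Nm).
- **Final hold:** the case is level and upright at (0.685, −0.054), within 2 mm of the measured pad centre. Its underside is about 13 cm above the bench, and the arm is at rest.
- **Rest of the bench:** the other two cases stand on the mat. The marker, tape, screwdriver and look-alikes appear unmoved by eye in the last pictures, where the arm hides part of the purple look-alike.

**Less certain:**
- The left case's torque swing was 0.14 Nm, below the 0.2 Nm a part rolling the full 94 mm should give.
- I never lifted the right case; it is quiet only by inference, since just one case rattles.

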